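# Feed a well plate into the plate reader with its sprung pusher

### The job

Load the well plate into the plate reader: slide the plate across the deck until it lies square and flush along the steel fence, then push the sprung pusher's upright paddle all the way in to its end stop, so that the plate is driven fully home under the head, and let the pusher come back out by itself. Push gently, without ramming the plate or the reader, and leave the things around it where they are.

Things in the scene. Friction and masses are not known exactly. Their poses are not given: they have to be found in the camera images.
- reader: White plate reader, fixed. Origin on the bench (z=0) in the mouth's plane. Reader frame: x level, the feed direction into the mouth; y level, from the fence towards the robot's side; z up. In mm: aluminium deck x -235 to 0, y -76 to 129, top z=12. Body x 0 to 240, y -150 to 130.
- fence_face (a point): Top edge, mid-length, of the face of the steel fence, a wall along the deck's side away from the robot: face at y=-64 in the reader's frame, top at z=24 (12 mm above the deck). It runs on into the mouth as the tunnel's wall.
- mouth (a point): Floor of the mouth at its centre (x=0, y=2, z=12 mm in the reader's frame). The mouth is open from y=-64 to y=68 and up to z=40, so the plate enters only if it lies along the fence. The tunnel behind ends at a stop at x=68.
- head_edge (a point): Middle of the lower front edge of the reader's head, which overhangs the deck: x=-45, z=120 mm in the reader's frame, y -150 to 130, up to z=190. At the end of the stroke a gripper pointing straight down would strike it: tilt the tool 25 to 45 degrees so that the fingertips point forward in the feed direction.
- push_face (a point): Centre of the flat back face of the pusher's black upright paddle (80 mm wide along reader y, 8 thick, 1 to 45 mm above the deck); push it along reader x. Pusher out: x=-175, y=0, z=35 mm in the reader's frame. A steel nose bar, 100 mm wide and 14 high, has its flat front 30 mm ahead of this point and pushes the plate.
- pusher (a joint): Pusher travel along reader x, m: 0 out (rest), 0.125 fully in at a hard end stop. The return spring resists with about 4 N at rest, 11 N fully in; let go, the pusher comes back alone and the plate stays in. If the plate catches beside the mouth it stops short. Fully in, the plate's centre is at x=+23 mm in the reader's frame.
- plate: Slick white plastic 24-well plate, 128 x 85.5 x 14.5 mm high, about 0.11 kg, loose, up to 12 deg askew on the deck, 25 to 45 mm off the fence. Origin: centre of underside, y along the 128 mm length, across the feed. Flush to the fence its centre is at y=0 in the reader's frame. Too wide to grasp. Pushed at mid-end with a corner on the fence it can wedge: push off centre to straighten it.
- tip_box: Bystander: open black pipette-tip box, 75 x 115 x 45 mm high, on the bench just beyond the fence. Origin at the centre of its underside.
- jar: Bystander: small closed jar, 52 mm across, 62 mm high, beyond the fence near the pusher end of the deck. Origin at the centre of its underside.
- pipette: Bystander: white pipette lying on the bench behind the pusher end of the deck, 220 mm long, 26 mm high. Origin on the bench under its handle.
- tube_rack: Bystander: white rack with capped sample tubes, 90 x 150 mm, 94 mm high with the tubes, to the robot's right. Origin at the centre of its underside.
Not all that is in view belongs to the job. Leave any blue, pink or purple look-alike of the plate alone.

How it is judged:
On the way, in this order (a step that is already met when the one before it is completed fails the run):
1. the plate lies square and flush along the fence on the deck (y of plate in the frame of reader below 0.003 m and angle between the x axis of plate and the x axis of reader, either way round below 0.035 rad and x of plate in the frame of reader below -0.02 m), for 0.1 s.
2. the pusher is pushed fully in to its end stop, with the plate ahead of it under the head (value of joint pusher above 0.1215 m and x of plate in the frame of reader above 0.018 m), for 0.1 s.
At the end, for the whole second after the job is handed in: The plate rests fully home in the tunnel (its centre at least 18 mm past the mouth plane, within 5 mm of flush along the fence, square within 0.05 rad, flat on the floor, still), and the released pusher is back out within 5 mm of its rest (value of joint pusher below 0.005 m and x of plate in the frame of reader above 0.018 m and y of plate in the frame of reader below 0.005 m and z of plate in the frame of reader below 0.016 m and angle between the x axis of plate and the x axis of reader, either way round below 0.05 rad and linear speed of plate below 0.01 m/s); the robot touches nothing.
It fails at once if the fingers push the plate with more than 40 N (contact force between the fingers and plate above 40 N).
It fails at once if the robot presses on the reader or its pusher with more than 50 N (contact force between any of the fingers, the arm and reader above 50 N).
It fails at once if a bystander is moved by more than 25 mm (distance of any of tip_box, jar, pipette, tube_rack from where it was at the start of the episode above 0.025 m).
It also fails if it takes over 64 s, if anything falls off the work surface, if the arm or the gripper's body presses on something with over 40 N, if the wrist force passes 120 N, or if a joint passes its speed limit or range.

### The arm

A 6-joint arm with a two-finger parallel gripper is mounted at the origin on the work surface. World frame = base frame: x ahead of the robot, y to its left, z up, the work surface at z = 0. Lengths are in m, angles in rad, forces in N, time in s.
With the tool pointing down it reaches from about 0.325 to 0.775 m from the base axis. Payload 5.5 kg.
Tool frame: the origin (TCP) lies between the finger pads; the fingertips stand 8 mm ahead of it and the grasp point (between the pads) lies 11 mm behind it (tcp_to_tips is the distance from the TCP to the fingertips, in m); z points along the fingers, y is the line along which they close (so a half turn about z gives the same grasp; the last joint's range is limited). The gripper opens to 88 mm and grips with 3 to 60 N. Pads are 20 mm wide; open, the fingers measure 115 mm over their backs; the gripper's body (75 mm by 178 mm) begins 61 mm behind the grasp point.
Start: joints at [-1.177, 0.091, 1.231, -0, 1.82, -0.057], TCP at [0.261, -0.54, 0.231] pointing down, gripper open.
Joint ranges: [-2.87, 2.87], [-0.86, 2.18], [0.17, 2.46], [-1.51, 4.65], [0.06, 2.69], [-2.65, 2.65]. Speed limits (rad/s): [2.57, 2.57, 3.01, 3.14, 3.14, 3.14].

### API

Orientations are given as a unit quaternion [w, x, y, z].
In Python, from bench import * gives the robot as it stands. Calls block until the motion is done:
- move_to(position, orientation): joint-space move of the TCP to a pose.
- move_l(position, speed=0.15, orientation=None): straight line of the TCP; orientation=None keeps the orientation; speed is the mean speed in m/s.
- movej(angles): joint-space move.
- gripper_open() and close(): open the fingers fully, or close them until they stop; the grip force is fixed at half the most.
- hold(seconds).
- inverse_kinematics(position, orientation): joint angles nearest the present ones, or None.
- state(): the state.
- get_image(name): name is "side" or "top" or "wrist"; returns a dict with "frame" (420x560x3 uint8, blue, green, red), "depth" (420x560 float32, m along the optical axis (not along the pixel's ray), 0 where there is no reading), "camera_matrix" (3x3 intrinsics, pixels), "view" (4x4, takes a point from world to camera coordinates). Camera axes: x right, y up, looking along -z (the intrinsics and any distortion apply to the point x, -y, -z); pixel columns grow to the right and rows downward; lengths in m; the calibration is good to about 2 mm. A picture is of the moment at which its call begins.
A pose or a line that the arm cannot do raises IKError and nothing moves.
- job_done(): hands the job in; it is judged then, once.
The state is a dict: "time": time; "joint_pos": joint angles; "dq": joint speeds; "joint_torque": joint torques, N m; "ee_pos": TCP position; "ee_rot": TCP orientation; "ft_force": force on the tool from outside, world axes, zero at the start; "moment": the same for the moment, N m; "finger_gap": finger opening in m; "finger_force": force on a finger pad.
Only numpy, scipy, OpenCV 4.12 (cv2) and the standard library are available. Lean on these libraries where they do the work, as an engineer would, in place of code of your own. Each camera call takes 0.05 s, during which the arm holds its last target. There are 200 camera calls.

## Working session

There is one attempt and no reset: what is moved stays moved. The work goes in short steps, each a Python script; the robot and the scene stay as the last script left them, time stands still between calls to the robot, and variables do not carry over. Pictures are saved under pics/ and viewed, at most 10 in all, crops included, and the job is handed in when it is done.

```bash
mkdir -p pics; ls
cat > h.py <<'E'
from bench import *
import numpy as np, cv2
def pts(im):
    "world point per pixel from depth"
    K=im["camera_matrix"];V=np.array(im["view"]);d=im["depth"]
    v,u=np.mgrid[:d.shape[0],:d.shape[1]]
    c=np.stack([(u-K[0][2])/K[0][0]*d,-(v-K[1][2])/K[1][1]*d,-d,np.ones_like(d)],-1)
    return (c@np.linalg.inv(V).T)[...,:3]
def ray(im,u,v,z):
    K=im["camera_matrix"];I=np.linalg.inv(np.array(im["view"]))
    r=I[:3,:3]@np.array([(u-K[0][2])/K[0][0],-(v-K[1][2])/K[1][1],-1]);o=I[:3,3]
    return o+r*(z-o[2])/r[2]
E
python3 - <<'E'
from h import *
s=state();print(s["time"],s["ee_pos"],s["ee_rot"])
for n in("top","side"):
    im=get_image(n);cv2.imwrite(f"pics/{n}0.png",im["frame"]);np.savez(f"{n}0.npz",**im)
    print(n,np.round(np.linalg.inv(np.array(im["view"])),3).tolist(),im["camera_matrix"])
E
```

```text
pics
0.0 [ 0.26129484 -0.53981725  0.22953602] [-9.26976707e-04  9.74705868e-01  2.23489568e-01 -1.57985791e-04]
top [[-0.002, 0.996, -0.094, 0.443], [-1.0, 0.001, 0.029, -0.144], [0.029, 0.094, 0.995, 1.011], [0.0, 0.0, 0.0, 1.0]] [[430.75664241   0.         272.50771852]
 [  0.         430.75664241 205.49428342]
 [  0.           0.           1.        ]]
side [[-0.205, -0.799, 0.565, 1.165], [0.979, -0.167, 0.12, -0.034], [-0.002, 0.577, 0.817, 1.01], [0.0, 0.0, 0.0, 1.0]] [[527.00885221   0.         277.91135289]
 [  0.         527.00885221 215.35283532]
 [  0.           0.           1.        ]]
```

View pics/top0.png

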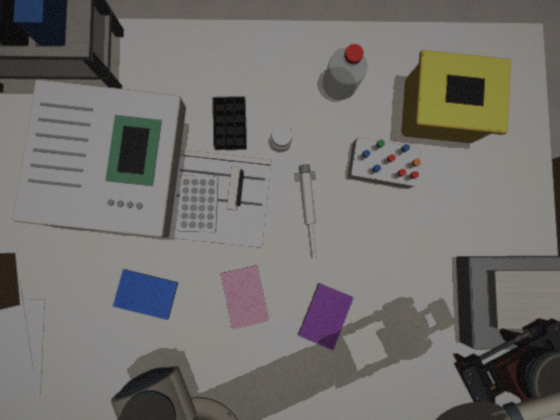

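View pics/side0.png

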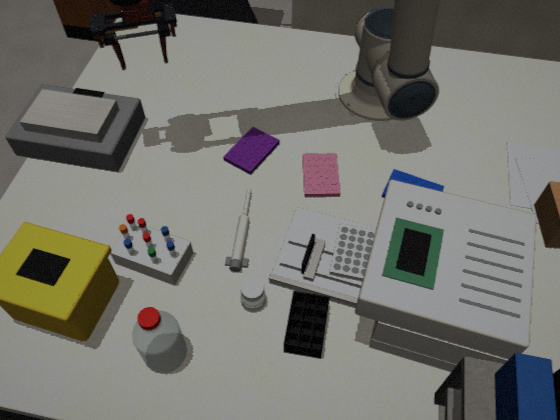

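The top view shows the reader on the left, with its deck at about u 178–270, v 150–245. The plate is at (198,203) and the paddle at (240,187). The fence is the dark line near v≈160–170. The feed direction is image-left (world +y) and the fence is on the +x side.

Run:
```python
from h import *
im=dict(np.load("top0.npz"));P=pts(im)
c=im["frame"][140:255,165:285];cv2.imwrite("pics/c0.png",cv2.resize(c,None,fx=5,fy=5,interpolation=cv2.INTER_CUBIC))
for v in range(150,250,6): print(v,[int(round(1000*P[v,u,2])) for u in range(168,284,4)])
print(P[200,[180,220,260]],P[130,200])
```

```text
150 [189, 189, 163, 127, 22, 0, 0, -1, -2, 0, 2, 1, -2, -1, -5, -2, -1, -1, 3, -1, -4, 0, -5, -1, -2, 5, -1, 16, 25]
156 [188, 186, 155, 10, 12, 13, 20, 24, 23, 22, 21, 20, 23, 23, 21, 25, 22, 23, 24, -1, 1, -1, 0, -5, -2, -1, 1, 1, -2]
162 [190, 184, 148, 10, 15, 14, 11, 14, 12, 6, 10, 14, 14, 9, 11, 11, 10, 11, 10, 13, 26, 26, 25, 23, 25, 22, -1, -2, 1]
168 [189, 178, 143, 9, 10, 10, 12, 13, 11, 10, 13, 12, 12, 10, 9, 13, 25, 26, 23, 12, 10, 11, 14, 15, 11, 10, 0, 0, -4]
174 [189, 171, 136, 11, 10, 11, 9, 10, 11, 13, 11, 12, 10, 11, 8, 13, 28, 26, 56, 13, 10, 10, 8, 9, 9, 15, -1, -1, -2]
180 [187, 164, 126, 23, 25, 26, 29, 27, 26, 24, 25, 24, 28, 11, 12, 12, 30, 24, 58, 13, 12, 11, 13, 14, 11, 12, 0, 2, -3]
186 [187, 157, 15, 29, 25, 28, 25, 24, 24, 26, 24, 25, 25, 9, 11, 13, 24, 25, 60, 15, 12, 13, 12, 11, 13, 12, 1, 0, -4]
192 [182, 151, 13, 25, 30, 22, 26, 29, 26, 23, 29, 23, 27, 9, 11, 12, 25, 23, 55, 16, 14, 11, 12, 14, 9, -1, -2, -1, 1011]
198 [180, 141, 10, 25, 26, 25, 26, 25, 26, 25, 28, 28, 26, 13, 14, 25, 26, 27, 46, 12, 11, 9, 10, 10, 12, -1, 2, -1, 3]
204 [173, 134, 14,
[... 380 characters left out ...]
, 30, 26, 9, 9, 13, 12, 14, 10, 13, 13, 11, 13, 10, 13, 12, 2, 3, -3, 1]
228 [145, 12, 12, 26, 25, 24, 24, 25, 25, 26, 24, 24, 10, 9, 12, 14, 10, 11, 14, 10, 11, 12, 12, 17, 0, -1, -3, 0, -1]
234 [137, 12, 10, 12, 11, 11, 11, 11, 12, 14, 13, 11, 11, 11, 11, 13, 13, 8, 13, 12, 12, 13, 12, 9, 0, -2, -3, -2, -3]
240 [-1, -1, 0, -2, -2, 2, -2, 11, 9, 11, 15, 10, 11, 12, 12, 13, 12, 12, 11, 8, 10, 10, 10, 15, 1, 2, 0, 0, -1]
246 [-1, 1, -1, 1, 2, 0, -3, -1, -1, -1, 0, -1, 3, -3, -1, 1, 2, -1, -2, 2, -2, 11, 11, 13, -1, 1, 0, 1, -1]
[[ 0.54873887  0.03952074  0.02686934]
 [ 0.55032175 -0.05027944  0.01286532]
 [ 0.55061751 -0.14317685  0.01090061]] [ 7.20161251e-01  3.21970872e-04 -1.81794544e-03]
```

View pics/c0.png

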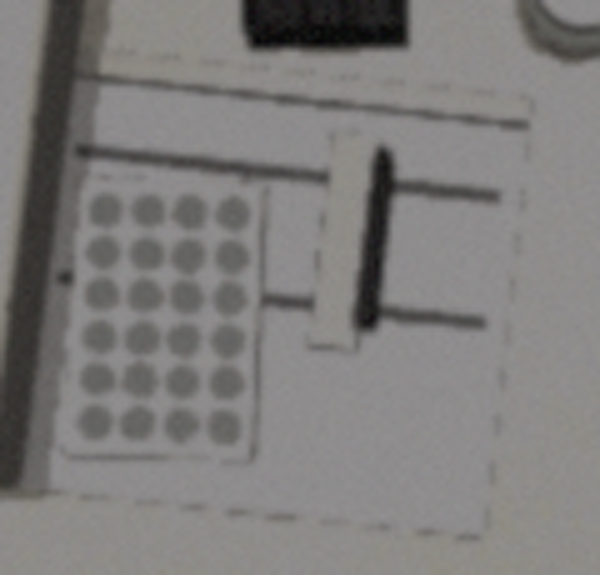

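The crop confirms the layout. The black paddle runs from (383,150) to (366,325) in the crop, with the nose bar left of it. The fence runs along the top, and the plate corners are near (85,178), (267,185), (252,460) and (68,455). Next I fit lines to these.

```bash
cat > meas.py <<'E'
from h import *
from scipy import ndimage as N
def avg(name,n=8):
    ims=[get_image(name) for _ in range(n)];im=ims[0]
    d=np.stack([i["depth"] for i in ims]);d=np.where(d==0,np.nan,d)
    im["depth"]=np.nan_to_num(np.nanmedian(d,0)).astype(np.float32)
    im["frame"]=np.mean([i["frame"] for i in ims],0).astype(np.uint8)
    return im
def fit(p):
    "robust 2D line: direction, point"
    l=cv2.fitLine(np.float32(p),cv2.DIST_HUBER,0,1e-3,1e-3).ravel();return l[:2],l[2:]
E
python3 - <<'E'
from meas import *
im=avg("top");np.savez("top1.npz",**im);P=pts(im);Z=P[...,2]
roi=np.zeros(Z.shape,bool);roi[145:252,170:278]=1
R=lambda u,v,z:ray(im,u,v,z)[:2]
# deck robot-side edge (y=129) and tail edge (x=-235)
e=[R(u,np.where((Z[200:260,u]>.006))[0].max()+200.5,.012) for u in range(195,262)]
d1,p1=fit(e);print("deck edge y129 dir",d1,p1,np.degrees(np.arctan2(d1[0],d1[1])))
e=[R(np.where(Z[v,240:290]>.006)[0].max()+240.5,v,.012) for v in range(162,240) ]
d2,p2=fit(e);print("tail edge dir",d2,p2,np.degrees(np.arctan2(-d2[1],d2[0])))
# fence top: mask
m=roi&(Z>.0175)&(Z<.04);lab,n=N.label(m)
for k in range(1,n+1):
    q=lab==k
    if q.sum()<60: continue
    pts2=np.float32([R(u,v,np.median(Z[q])) for v,u in np.argwhere(q)])
    print(k,q.sum(),"z",np.median(Z[q]).round(4),cv2.minAreaRect(pts2*1000),N.center_of_mass(q))
q=roi&(Z>.045)&(Z<.07);q[:,:225]=0
pts2=np.float32([R(u,v,.057) for v,u in np.argwhere(q)]);print("paddle",q.sum(),np.median(Z[q]),cv2.minAreaRect(pts2*1000))
# head front lower / top edge
q=(Z>.175)&(Z<.2);q[:,:100]=0
e=[R(np.where(q[v])[0].max()+.5,v,.19) for v in range(105,230)];d,p=fit(e);print("head top edge",d,p,np.degrees(np.arctan2(-d[1],d[0])))
for x in(.55,.6):
  for y in (-.15,-.05): 
    pass
E
```

```text
deck edge y129 dir [0.10813847 0.99413586] [ 0.44943342 -0.06955156] 6.208018
tail edge dir [ 0.9940846  -0.10860857] [ 0.54961    -0.15836163] 6.2351117
1 67 z 0.0284 ((674.4500732421875, -73.69911193847656), (4.719083786010742, 73.93534088134766), 0.2598550319671631) (np.float64(146.47761194029852), np.float64(230.23880597014926))
3 497 z 0.0232 ((649.6966552734375, -62.35719299316406), (210.32305908203125, 12.76761531829834), 83.7762222290039) (np.float64(156.95372233400403), np.float64(225.32193158953723))
4 386 z 0.0254 ((578.0560302734375, -82.0715560913086), (27.659196853637695, 100.00117492675781), 88.75592803955078) (np.float64(188.09067357512953), np.float64(233.0984455958549))
6 2105 z 0.026 ((541.5453491210938, -0.6700057983398438), (86.18971252441406, 127.84539031982422), 88.05860900878906) (np.float64(203.40332541567696), np.float64(197.6394299287411))
paddle 136 0.05617214566973966 ((612.9852905273438, -120.90188598632812), (40.63445281982422, 162.04290771484375), 57.60702133178711)
head top edge [ 0.9941114  -0.10836294] [0.59553325 0.02455836] 6.2209544
```

```bash
cat > rf.py <<'E'
from meas import *
a=np.radians(6.22)
X=np.array([np.sin(a),np.cos(a)]);Y=np.array([-np.cos(a),np.sin(a)])
p1=np.array([.44943,-.06955]);p2=np.array([.54961,-.15836])
O=(p2@X+.235)*X+(p1@Y-.129)*Y
toR=lambda w:np.array([(np.array(w)[:2]-O)@X,(np.array(w)[:2]-O)@Y])
toW=lambda x,y,z:np.r_[O+x*X+y*Y,z]
from scipy.spatial.transform import Rotation as Ro
def quat(t,flip=False):
    "tool z down, tilted t deg so that tips point to reader +x; tool y along reader y"
    z=np.r_[np.sin(np.radians(t))*X,-np.cos(np.radians(t))]
    y=np.r_[Y,0]*(-1 if flip else 1);x=np.cross(y,z)
    q=Ro.from_matrix(np.c_[x,y,z]).as_quat();return np.r_[q[3],q[:3]],z
E
python3 - <<'E'
from rf import *
print("O",O)
for n,w in dict(fence=(.6497,-.06236),nose=(.57806,-.08207),plate=(.54154,-.00067),head=(.59553,.02456)).items(): print(n,(toR(w)*1000).round(1))
for t in (25,32,40):
  for f in (0,1):
    q,z=quat(t,f)
    for x,y,zz in((-.08,.15,.15),(-.08,.125,.022),(-.05,.09,.022),(-.24,0,.15),(-.19,0,.047),(-.05,0,.047)):
      j=inverse_kinematics(toW(x,y,zz)-z*.008,q)
      print(t,f,(x,y,zz),None if j is None else np.round(j,2))
E
```

```text
O [0.59474241 0.0731127 ]
fence [-128.7  -69.3]
nose [-156.1   -0.2]
plate [-79.1  44.9]
head [-48.2  -6. ]
25 0 (-0.08, 0.15, 0.15) None
25 0 (-0.08, 0.125, 0.022) None
25 0 (-0.05, 0.09, 0.022) None
25 0 (-0.24, 0, 0.15) None
25 0 (-0.19, 0, 0.047) None
25 0 (-0.05, 0, 0.047) None
25 1 (-0.08, 0.15, 0.15) [-0.39 -0.34  1.81  0.43  1.78 -0.22]
25 1 (-0.08, 0.125, 0.022) [-0.38 -0.19  1.92  0.42  1.54 -0.31]
25 1 (-0.05, 0.09, 0.022) [-0.3  -0.1   1.84  0.43  1.5  -0.24]
25 1 (-0.24, 0, 0.15) [-0.57  0.19  1.31  0.4   1.83 -0.39]
25 1 (-0.19, 0, 0.047) [-0.49  0.19  1.49  0.4   1.63 -0.4 ]
25 1 (-0.05, 0, 0.047) [-0.27  0.12  1.58  0.43  1.53 -0.2 ]
32 0 (-0.08, 0.15, 0.15) None
32 0 (-0.08, 0.125, 0.022) None
32 0 (-0.05, 0.09, 0.022) None
32 0 (-0.24, 0, 0.15) None
32 0 (-0.19, 0, 0.047) None
32 0 (-0.05, 0, 0.047) None
32 1 (-0.08, 0.15, 0.15) [-0.47 -0.31  1.82  0.53  1.81 -0.28]
32 1 (-0.08, 0.125, 0.022) [-0.45 -0.14  1.92  0.52  1.57 -0.4 ]
32 1 (-0.05, 0.09, 0.022) [-0.37 -0.07  1.85  0.54  1.53 -0.33]
32 1 (-0.24, 0, 0.15) [-0.62  0.24  1.29  0.5   1.87 -0.42]
32 1 (-0.19, 0, 0.047) [-0.55  0.24  1.47  0.5   1.67 -0.45]
32 1 (-0.05, 0, 0.047) [-0.33  0.15  1.58  0.54  1.56 -0.27]
40 0 (-0.08, 0.15, 0.15) None
40 0 (-0.08, 0.125, 0.022) None
40 0 (-0.05, 0.09, 0.022) None
40 0 (-0.24, 0, 0.15) None
40 0 (-0.19, 0, 0.047) [-0.61  0.31  1.44  0.61  1.73  2.64]
40 0 (-0.05, 0, 0.047) None
40 1 (-0.08, 0.15, 0.15) [-0.55 -0.26  1.83  0.65  1.84 -0.35]
40 1 (-0.08, 0.125, 0.022) [-0.53 -0.07  1.91  0.63  1.62 -0.49]
40 1 (-0.05, 0.09, 0.022) [-0.45 -0.01  1.84  0.65  1.58 -0.43]
40 1 (-0.24, 0, 0.15) [-0.67  0.3   1.27  0.62  1.92 -0.45]
40 1 (-0.19, 0, 0.047) [-0.61  0.31  1.44  0.61  1.73 -0.5 ]
40 1 (-0.05, 0, 0.047) [-0.4   0.19  1.58  0.66  1.59 -0.35]
```

The checks hold: the fence centre measures −69 (expected −70), nose y≈0, head edge −48 (−45), and plate top z 26 mm with size 86×128. The plate sits at reader (−79, 45), turned about +4.3°, so its −x corner would meet the fence first. I'll push it slightly to the +x side of centre.

```bash
cat >> rf.py <<'E'
def go(x,y,z,t,speed=None,joint=False):
    "put centre of fingertips at reader x,y,z with tilt t"
    q,d=quat(t,True);p=toW(x,y,z)-d*.008
    move_to(p,q) if joint else move_l(p,speed or .1,q)
def F(ft0):
    f=np.array(state()["ft_force"])-ft0;return np.array([f[:2]@X,f[:2]@Y,f[2]])
def plate(im=None,z=.0265):
    im=im or avg("top",6);Z=pts(im)[...,2]
    m=(Z>.0185)&(Z<.034);m[:150]=m[250:]=0;m[:,:170]=m[:,278:]=0
    m=N.binary_opening(m,np.ones((5,5)));lab,n=N.label(m)
    k=1+np.argmax([(lab==i).sum() for i in range(1,n+1)])
    r=cv2.minAreaRect(np.float32([1000*toR(ray(im,u,v,z)) for v,u in np.argwhere(lab==k)]))
    return r,im
E
python3 - <<'E'
from rf import *
print(plate(dict(np.load("top1.npz")))[0])
close()
go(-.12,.18,.2,28,joint=True);print(state()["time"],state()["finger_gap"])
go(-.074,.150,.06,28);go(-.074,.150,.022,28,.05);hold(.2)
f0=np.array(state()["ft_force"]);print(f0,state()["time"])
im=get_image("wrist");cv2.imwrite("pics/w1.png",im["frame"])
y=.150
while y>.100:
    y-=.004;go(-.074,y,.022,28,.05);f=F(f0)
    if abs(f).max()>6: print("stop",y,f);break
print(y,F(f0),state()["time"]);r,im=plate();print(r);cv2.imwrite("pics/t2.png",cv2.resize(im["frame"][130:260,150:300],None,fx=4,fy=4))
E
```

```text
((-79.14239501953125, 44.901573181152344), (86.0413818359375, 127.7014389038086), 4.278611183166504)
3.7417 0.0003716949691821815
[-0.77923846 -0.32272885 -0.65247917] 6.5
0.09799999999999995 [-0.02448438 -0.54984401 -0.33678688] 9.8
((-79.77743530273438, 23.981060028076172), (86.07245635986328, 127.00910186767578), 3.5955069065093994)
```

View pics/t2.png

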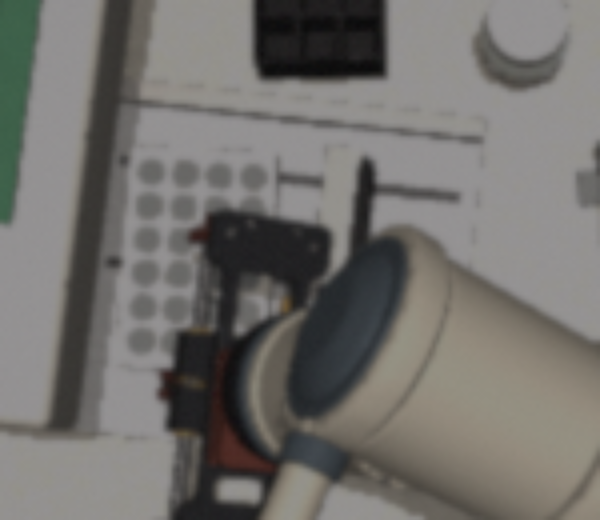

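The gripper is over the plate end, and the plate has slid to y≈24 with its −x side still leading by 3.6°. I'll back off, shift towards +x and carry on.

Run:
```python
from rf import *
go(-.074,.106,.022,28,.05);go(-.064,.106,.022,28,.05);hold(.1)
f0=np.array(state()["ft_force"]);y=.106;L=[]
while y>.072:
    y-=.003 if y>.084 else .001
    go(-.064,y,.022,28,.03);f=F(f0);L.append((round(y,4),*f.round(1)))
    if abs(f[1])>5: print("stop",f);break
print(L[-14:],state()["time"])
go(-.064,y+.004,.022,28,.05);r,im=plate();print(r,state()["time"])
```

```text
stop [-0.00659909  5.52607571  2.92412332]
[(0.091, np.float64(-1.0), np.float64(-0.1), np.float64(-0.1)), (0.088, np.float64(-0.6), np.float64(-0.5), np.float64(-0.5)), (0.085, np.float64(-1.0), np.float64(0.4), np.float64(0.1)), (0.082, np.float64(-0.6), np.float64(-0.7), np.float64(-0.2)), (0.081, np.float64(-0.4), np.float64(0.0), np.float64(-0.6)), (0.08, np.float64(-0.6), np.float64(1.2), np.float64(-0.5)), (0.079, np.float64(-0.2), np.float64(0.2), np.float64(0.0)), (0.078, np.float64(0.2), np.float64(-0.8), np.float64(-0.0)), (0.077, np.float64(-0.7), np.float64(0.3), np.float64(0.5)), (0.076, np.float64(0.4), np.float64(0.4), np.float64(-0.5)), (0.075, np.float64(-1.0), np.float64(0.0), np.float64(-0.2)), (0.074, np.float64(-0.2), np.float64(-0.7), np.float64(-0.2)), (0.073, np.float64(-1.0), np.float64(0.8), np.float64(0.0)), (0.072, np.float64(-0.0), np.float64(5.5), np.float64(2.9))] 15.3583
((-135.70042419433594, -15.482803344726562), (205.68910217285156, 139.1926727294922), 6.214313507080078) 15.9083
```

```bash
cat >> rf.py <<'E'
def edges(im):
    "plate from its visible free edges: robot-side end (y), tail side (x)"
    Z=pts(im)[...,2];K=(im["camera_matrix"],im["view"])
    m=(Z>.0195)&(Z<.034);m[:165]=m[250:]=0;m[:,:170]=m[:,278:]=0
    e=[];s=[]
    W=lambda u,v:1000*toR(ray(im,u,v,.0265))
    for v in range(172,245):
        for u in range(170,250):
            if m[v,u]:
                x,y=W(u,v)
                if m[v-4:v,u].all() and not m[v+1:v+5,u].any() and y>40: e.append(W(u,v+.5))
                if m[v,u-4:u].all() and not m[v,u+1:u+5].any() and -40<y<55: s.append(W(u+.5,v))
    e,s=np.array(e),np.array(s);s=s[abs(s[:,0]-np.median(s[:,0]))<6];e=e[abs(e[:,1]-np.median(e[:,1]))<5]
    de,pe=fit(e);ds,ps=fit(s)
    print("end y",pe,"yaw",np.degrees(np.arctan(de[1]/de[0])),len(e),"side x",ps,"yaw",np.degrees(np.arctan(-ds[0]/ds[1])),len(s))
E
python3 - <<'E'
from rf import *
go(-.08,.11,.03,28,.15);go(-.14,.14,.12,28,.2);go(-.28,.10,.14,35,.25)
im=avg("top",8);edges(im);np.savez("top3.npz",**im);print(state()["time"])
cv2.imwrite("pics/t3.png",cv2.resize(im["frame"][140:250,165:285],None,fx=5,fy=5,interpolation=cv2.INTER_CUBIC))
edges(dict(np.load("top1.npz")))
E
```

```text
Traceback (most recent call last):
  File "rf.py", line 40, in edges
    de,pe=fit(e);ds,ps=fit(s)
                       ~~~^^^
  File "meas.py", line 11, in fit
    l=cv2.fitLine(np.float32(p),cv2.DIST_HUBER,0,1e-3,1e-3).ravel();return l[:2],l[2:]
      ~~~~~~~~~~~^^^^^^^^^^^^^^^^^^^^^^^^^^^^^^^^^^^^^^^^^^
cv2.error: OpenCV(4.12.0) /io/opencv/modules/imgproc/src/linefit.cpp:50: error: (-215:Assertion failed) count > 0 in function 'fitLine2D_wods'
```

```bash
sed -i 's/and -40<y<55: s/and -40<y<55 and -140<x<-100: s/' rf.py
python3 - <<'E'
from rf import *
im=avg("top",6);np.savez("top3.npz",**im);print(state()["time"])
cv2.imwrite("pics/t3.png",cv2.resize(im["frame"][140:250,165:285],None,fx=5,fy=5,interpolation=cv2.INTER_CUBIC))
for f in (im,dict(np.load("top1.npz"))):
    try: edges(f)
    except Exception as e: print("err")
E
```

```text
18.4667
end y [-83.88735   64.215645] yaw 0.03433039 38 side x [-125.63822    10.065802] yaw 0.19072369 38
end y [-79.8244  108.76848] yaw 3.9464226 38 side x [-119.98609    15.147761] yaw 4.437257 33
```

View pics/t3.png

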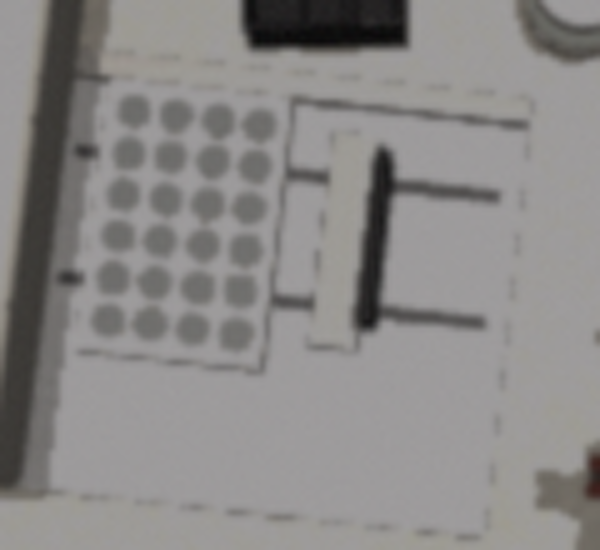

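The plate's free end measures y = 64.2 with yaw about 0.1°, so it is flush and square. Next is the paddle.

Run:
```python
from rf import *
t=38
go(-.225,0,.13,t,.2);go(-.215,0,.06,t,.15);go(-.215,0,.033,t,.06);hold(.2)
f0=np.array(state()["ft_force"]);x=-.215;L=[];xc=None
while x<-.04:
    step=.001 if (xc and x>xc+.115) else (.002 if not xc else .004)
    x+=step;go(x,0,.033,t,.03 if step<.003 else .05);f=F(f0);L.append((round(x,4),*map(float,f.round(1))))
    if xc is None and f[0]<-2.5: xc=x;print("contact",x)
    if f[0]<-20 or abs(f[1:]).max()>15 or (xc and x>xc+.129): break
hold(.3)
print(L[::4],L[-6:],F(f0),state()["time"])
print(toR(state()["ee_pos"]))
im=avg("side",2);cv2.imwrite("pics/s4.png",cv2.resize(im["frame"][180:340,240:440],None,fx=3,fy=3))
```

```text
contact -0.19899999999999998
[(-0.213, -1.8, -0.3, 0.3), (-0.205, -1.5, 0.3, -0.4), (-0.195, -0.8, 1.1, 0.4), (-0.179, -4.4, 0.6, 1.1), (-0.163, -4.8, 0.7, -0.4), (-0.147, -6.3, 0.4, -0.2), (-0.131, -6.7, -0.0, -0.0), (-0.115, -8.0, 0.9, 1.6), (-0.099, -9.4, 0.0, 0.9), (-0.083, -10.7, 1.3, 1.0), (-0.079, -10.6, 1.0, 1.1), (-0.075, -11.4, 0.0, 1.8), (-0.071, -12.4, 0.8, 1.5)] [(-0.075, -11.4, 0.0, 1.8), (-0.074, -12.3, 1.5, 1.8), (-0.073, -11.4, 0.4, 1.4), (-0.072, -12.0, 1.3, 0.6), (-0.071, -12.4, 0.8, 1.5), (-0.07, -11.7, 1.5, 1.2)] [-12.65078984   0.94587919   1.14938083] 33.4167
[-0.07654855 -0.00016668]meas.py:6: RuntimeWarning: All-NaN slice encountered
  im["depth"]=np.nan_to_num(np.nanmedian(d,0)).astype(np.float32)
```

View pics/s4.png

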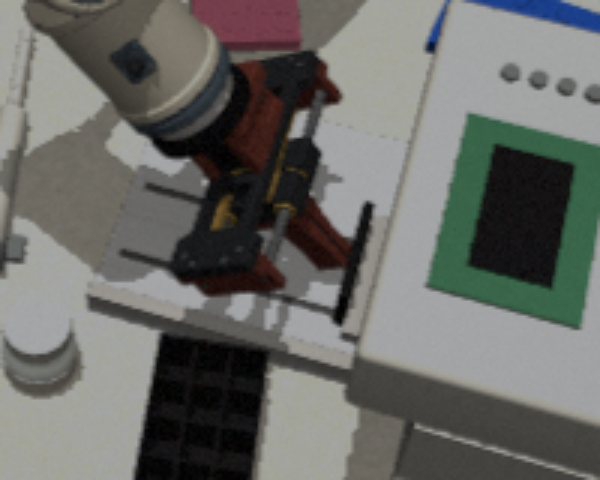

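The fingers are on the paddle, and the plate and nose are already under the head. The first contact reading was noise, so the stop has not been reached yet. I'll continue in 1 mm steps until the force rises.

Run:
```python
from rf import *
t=38;x=-.070;L=[];f0=np.array([-.8,-.3,-.6])
while x<-.045:
    x+=.001;go(x,0,.033,t,.03);hold(.05);f=F(f0);L.append((round(x,4),*map(float,f.round(1))))
    if f[0]<-19: break
hold(.4);print(L,F(f0),state()["time"],toR(state()["ee_pos"]))
```

```text
[(-0.069, -10.0, 0.5, 1.5), (-0.068, -10.8, 0.1, 1.4), (-0.067, -10.2, 0.4, 1.8), (-0.066, -11.0, 0.5, 3.2), (-0.065, -10.9, -0.6, 1.5), (-0.064, -10.5, -0.0, 1.2), (-0.063, -11.0, 0.3, 1.4), (-0.062, -11.1, 0.9, 2.3), (-0.061, -10.7, 0.3, 2.1), (-0.06, -12.3, 0.7, 1.6), (-0.059, -11.3, 0.6, 2.0), (-0.058, -10.5, -0.7, 2.0), (-0.057, -11.4, 0.5, 1.7), (-0.056, -11.2, 0.2, 2.3), (-0.055, -10.6, 0.5, 1.6), (-0.054, -11.7, 0.0, 2.1), (-0.053, -16.1, 1.8, 2.9), (-0.052, -19.0, 2.7, 3.9), (-0.051, -22.5, 4.1, 4.6)] [-23.16108529   3.88798869   5.8093028 ] 39.6167 [-0.06051976 -0.00026792]
```

The force rises steeply at about x=−0.053, which puts the paddle face near −50, its end stop. I'll back off and let the pusher return.

Run:
```python
from rf import *
t=38
go(-.22,0,.034,t,.12);hold(.3);go(-.235,0,.10,t,.15);go(-.28,.12,.2,t,.2);hold(.2)
im=avg("top",4);print(state()["time"],state()["ft_force"])
Z=pts(im)[...,2];q=(Z>.05)&(Z<.065);q[:,:215]=0;q[:,255:]=0;q[:160]=0;q[215:]=0
print("paddle x,y",1000*np.median([toR(ray(im,u,v,.057)) for v,u in np.argwhere(q)],0),q.sum())
s=avg("side",2)
a=cv2.resize(im["frame"][130:260,150:300],None,fx=2.6,fy=2.6);b=cv2.resize(s["frame"][180:340,220:440],None,fx=1.8,fy=1.8)
h=min(a.shape[0],b.shape[0]);cv2.imwrite("pics/f5.png",np.hstack([a[:h],b[:h]]))
```

```text
43.4417 [-0.47100223  0.05202283 -0.13784348]
paddle x,y [-171.23762802    1.23016642] 131meas.py:6: RuntimeWarning: All-NaN slice encountered
  im["depth"]=np.nan_to_num(np.nanmedian(d,0)).astype(np.float32)
```

View pics/f5.png

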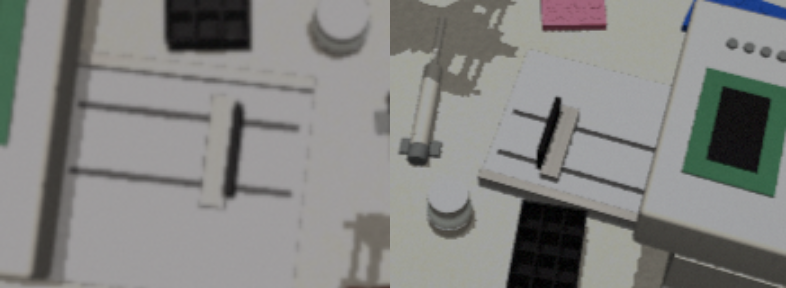

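The paddle centre is at x=−171, which is its rest position (back face −175). The plate is out of sight under the head, the bystanders have not moved, and the robot is clear.

```bash
python3 -c "
from bench import *
print(job_done())"
```

```text
the job is handed in; nothing more can be done
None
```

I slid the plate flush along the fence, pushed the paddle to its end stop (peak about 23 N) and let the pusher spring back to rest, then handed the job in at about 43 s; the plate's final position under the head was out of camera view, so it is inferred from the push force and stroke.

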